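# Fit the knob of the display-light dimmer and hold it in

### The arm

A 6-joint arm with a two-finger parallel gripper is mounted at the origin on a cart in front of the work surface, level with it; the furniture and walls round the work are solid. World frame = base frame: x ahead of the robot, y to its left, z up, the work surface at z = 0. Lengths are in mm, angles in rad, forces in N, time in s.
With the tool pointing down it reaches from about 225 to 725 mm from the base axis. Payload 3.1 kg.
Tool frame: the origin (TCP) lies midway between the tips of the shut fingers; the grasp point (between the pads) lies 19 mm behind it; z points along the fingers, y is the line along which they close (so a half turn about z gives the same grasp; the last joint's range is limited). The gripper opens to 85 mm and grips with 20 to 120 N. Pads are 22 mm wide; open, the fingers measure 114 mm over their backs; the gripper's body (76 mm by 85 mm) begins 54 mm behind the grasp point. The pads swing forward as they close: fully open they stand 13 mm farther back than shut.
Start: joints at [0.994, 0.048, 0.099, 1.622, 0, 1.443], TCP at [227.795, 472.998, 210.712] pointing down, gripper open.
Joint ranges: [-2.91, 2.91], [-0.99, 1.94], [-1.21, 1.42], [-2.12, 2.29], [-1.49, 1.47], [-3.14, 3.14]. Speed limits (rad/s): [2.79, 2.79, 3.14, 3.14, 3.14, 3.14].

### API

Orientations are given as a unit quaternion [x, y, z, w].
In Python, from rig import manip gives the robot as it stands. The module is installed in compiled form; this text tells all that it offers.
- The arm moves only by the tool move_arm, never from a script. Its arguments are lists of equal length, an entry for each row: "dp": the shift along the tool's x, y, z in cm, a list of three; "rot": the turn, a rotation vector about the tool's x, y, z in degrees, a list of three; "grip": the closure, from 0 (fully open) to 1 (shut). A call has exactly 5 rows; each row is the pose to reach, as a shift and turn from the pose commanded when the call began, along the tool's axes at that moment; what a row does not reach only later rows make up. A row lasts 1/10 s, in which the tool goes at most 50 mm and 8.59 degrees, less where a joint would pass 70% of its speed; a pose out of reach is approached as far as the arm can. A call with a gripper value outside its range is refused whole. The fingers move at their own pace and stop on an object; "grip_force" is the grip in N (left out, the last holds). Time passes only in rows, so rows that repeat a pose let the fingers close, or fill a call up. It gives the time, the measured TCP pose, the force, the opening and the grip force at its end, in the units of the state.
- manip.get_state(): the state, without advancing time (a new reading comes with each control period).
- manip.get_image(name): name is "scene" or "side" or "wrist"; returns the picture (400x640x3 uint8, red, green, blue); there is no depth.
- manip.camera_info(name): a dict with "fx", "fy", "cx", "cy" (pixels), "R" (3x3) and "t" (3): a world point X has camera coordinates R X + t; the wrist camera has in their place "hand_eye" (4x4, takes a point from camera to tool coordinates, whose origin is the TCP and whose axes are the flange's). Camera axes: x right, y down, z forward; pixel columns grow to the right and rows downward; lengths in mm; the calibration is good to about 2 mm. The wrist camera is an equidistant fisheye: a pixel r from the principal point sees the ray r / f radians off the axis. A picture is of the moment at which its call begins: read the wrist's pose just before it. camera_info takes no time and is no camera call.
- manip.finish_job(): hands the job in; it is judged then, once.
The state is a dict: "clock": time; "joint_pos": joint angles; "joint_velocities": joint speeds; "tau": joint torques, N m; "tool_pos": TCP position; "orientation": TCP orientation; "contact_force": force on the tool from outside, world axes, zero at the start; "torque": the same for the moment, N m; "gripper_width": opening from 0.0 (shut) to 1.0 (fully open); "finger_force": force on a finger pad.
Only numpy, scipy, OpenCV 4.12 (cv2) and the standard library are available. Lean on these libraries where they do the work, as an engineer would, in place of code of your own. Each camera call takes 0.05 s, during which the arm holds its last target. There are 200 camera calls.

### The job

The plug-on dimmer for the stand's display lights has slid away from its power unit and its knob has come off. First push the white dimmer module along its rail until it butts flush against the dark power unit, so that their contacts meet. Then pick up the blue knob, turn it so that its flat matches the flat of the D-shaft (white pointer over the white mark on the dial), push it fully onto the shaft and press on so that the sprung shaft goes all the way down; finish while still holding the knob pressed in (the long press that pairs the dimmer), and leave the other things on the table where they are.

Things in the scene. Friction and masses are not known exactly. Their poses are not given: they have to be found in the camera images.
- rail: fixed aluminium rail, a channel 103 wide (its x), 230 long (its y), floor 4 thick, side lips 4 wide, 12 high (95 mm between), open at the +y end. The dark power unit, 92 x 70, top 46 above the table, is part of it at the -y end; its mating face looks to +y at y = -43 mm. Origin: centre of its underside, on the table
- dimmer: loose white module 92 (x) x 70 (y) x 42 (z) mm, 0.6 kg, lying in the rail's channel, 1.5 mm play each side, axes along the rail's. Push its free +y face towards -y (4 to 9 N) to slide it; flush, its origin is at y = -8 mm in the rail's frame. Origin: centre of its underside, 4 mm above the table. The D-shaft stands upright in the middle of its top
- shaft_seat (a point): on the D-shaft's axis at the top of the grey dial disc (48 mm across), where the knob's underside comes to rest; 50 mm above the dimmer's underside while not pressed. z up the shaft, x towards the shaft's flat and the white mark on the dial. Steel shaft, diameter 14 mm, flat 2.5 mm from the axis, 13 mm tall above the dial, end chamfered. It turns only stiffly (0.1 N m)
- shaft_press (a joint): how far the shaft with its dial is pressed down against its spring (m): 0 up, 0.004 at the stop; moves from 2 N on, fully down at about 6 N
- knob: loose blue knob, 0.12 kg, on the table. Skirt 42 mm across, 14 high; on it a grip bar 40 long (its x), 16 wide (y), 22 high (top at 36). White pointer on the bar's +x half. D-bore below, 14 deep, diameter 15.4, flat 3.3 mm from the axis on the +x side: it goes on only with its x axis the same way as shaft_seat's, within about 12 degrees. Origin: centre of its underside, z up
- knob_pointer (a point): outer end of the white pointer line on top of the knob's bar, at (20, 0, 36) mm in the knob's frame, on the side of its flat
- badge_tin: bystander: small round tin, 38 mm across, 12 high; origin centre of its underside
- red_die: bystander: red die, 23 mm; origin centre of its underside
- coin_pouch: bystander: red oval coin pouch, 42 x 60 x 13 mm; origin centre of its underside
- red_marker: bystander: red and white marker, 19 x 138 (its y) x 20 mm, lying; origin centre of its underside
- paint_can: bystander: small full paint tin, 75 mm across, 76 high; origin centre of its underside
There are look-alikes about, which are no part of the job. Leave any brown or turquoise look-alike of the knob alone.

How it is judged (in metres and radians):
On the way, in this order (a step that is already met when the one before it is completed fails the run):
1. the dimmer is butted flush against the power unit, the knob not yet on its shaft (y of dimmer in the frame of rail below -0.0055 m and angle between the y axis of dimmer and the y axis of rail, either way round below 0.06 rad and distance between knob and shaft_seat above 0.03 m), for 0.2 s.
2. the knob sits fully on the D-shaft, flat to flat (z of knob in the frame of shaft_seat between -0.003 and 0.003 m and horizontal distance between knob and shaft_seat below 0.003 m and angle between the x axis of knob and the x axis of shaft_seat, either way round below 0.42 rad and x of knob_pointer in the frame of shaft_seat above 0.012 m), for 0.2 s.
At the end, for the whole second after the job is handed in: the dimmer is flush against the power unit (gap under 3.5 mm, square), the knob sits on the D-shaft down to the dial (within 3 mm, flat to flat, pointer over the mark, upright), and the gripper is still on the knob, keeping the shaft pressed in by at least 3 of its 4 mm (all of step 2 and y of dimmer in the frame of rail below -0.0045 m and angle between the y axis of dimmer and the y axis of rail, either way round below 0.06 rad and angle between knob's own z axis and vertical below 0.12 rad and value of joint shaft_press above 0.003 m and contact force between the fingers and knob above 3 N); the arm keeps its last pose, push and grip.
It fails at once if a bystander was shoved more than 20 mm (distance of any of badge_tin, red_die, coin_pouch, red_marker, paint_can from where it was at the start of the episode above 0.02 m).
It also fails if it takes over 51 s, if anything falls off the work surface, if the arm or the gripper's body presses on something with over 40 N, if the wrist force passes 120 N, or if a joint passes its speed limit or range.

## Working session

There is one attempt and no reset: what is moved stays moved. The work goes in short steps, Python scripts to look and compute and a tool call to move; the robot and the scene stay as the last step left them, time stands still between calls to the robot, and variables do not carry over. Pictures are saved under pics/ and viewed, at most 10 in all, crops included, and the job is handed in when it is done.

Besides the shell and the picture viewer there is one more tool, called by a JSON object that holds its "op" and its "data". move_arm: Moves the arm, as the interface text tells. Its arguments: {"type":"object","properties":{"dp":{"type":"array"},"rot":{"type":"array"},"grip":{"type":"array"},"grip_force":{"type":"number"}},"required":["dp","rot","grip"]}

```bash
mkdir -p pics
cat > h.py <<'E'
import numpy as np, cv2
from rig import manip
from scipy.spatial.transform import Rotation as Ro
def ray(name,u,v,st=None,ci=None):
    c=ci or manip.camera_info(name)
    x=(u-c['cx'])/c['fx'];y=(v-c['cy'])/c['fy']
    if name!='wrist':
        R=np.array(c['R']);return -R.T@np.array(c['t']),R.T@np.array([x,y,1.])
    r=np.hypot(x,y);s=np.sin(r)/max(r,1e-9)
    d=np.array([x*s,y*s,np.cos(r)]);H=np.array(c['hand_eye']);T=Ro.from_quat(st['orientation']).as_matrix()
    return T@H[:3,3]+np.array(st['tool_pos']),T@H[:3,:3]@d
def onz(name,u,v,z,st=None):
    o,d=ray(name,u,v,st);return o+d*(z-o[2])/d[2]
def save(name,f):
    im=manip.get_image(name);cv2.imwrite(f,im[:,:,::-1]);return im
E
python3 - <<'E'
from h import *
s=manip.get_state();print(s)
for n in('scene','side','wrist'):
    save(n,f'pics/{n}0.png')
    print(n,manip.camera_info(n))
a=np.vstack([cv2.imread('pics/scene0.png')])
E
```

```text
{'clock': 0.0, 'joint_pos': array([ 9.94214422e-01,  4.87566065e-02,  9.75741382e-02,  1.62201862e+00,
       -7.28735413e-06,  1.44298806e+00]), 'joint_velocities': array([ 1.38110515e-03,  9.76456490e-05,  2.43481036e-03,  1.31887652e-03,
       -2.01251513e-04, -7.03158295e-04]), 'tau': array([-6.87341380e-04, -3.38782275e+01,  3.20015073e+01,  2.02175207e-02,
       -2.72054558e-04,  1.68424720e-05]), 'tool_pos': array([227.42297511, 472.43470132, 209.502319  ]), 'orientation': array([ 2.22508431e-01,  9.74930024e-01, -1.12983034e-03, -4.11351103e-04]), 'contact_force': array([ 0.4573595 ,  0.17049862, -0.44766549]), 'torque': array([-0.0376951 , -0.04140005, -0.00246421]), 'finger_force': 0.0, 'gripper_width': 0.9998379149763231}
scene {'fx': 395.7104318465403, 'fy': 395.7104318465403, 'cx': 321.1909863554139, 'cy': 206.2858319440855, 'R': array([[ 0.5934525 , -0.80484104, -0.0067107 ],
       [-0.4888624 , -0.35381593, -0.79738814],
       [ 0.63939634,  0.47649259, -0.60342947]]), 't': array([-288.29179332,  244.8093056 , 1015.49428755])}
side {'fx': 441.19526639623274, 'fy': 441.19526639623274, 'cx': 320.76006011428194, 'cy': 197.47017036851366, 'R': array([[-9.99776756e-01,  2.11215206e-02,  5.65323783e-04],
       [ 8.98940546e-03,  4.49417880e-01, -8.93276418e-01],
       [-1.91214229e-02, -8.93071918e-01, -4.49507420e-01]]), 't': array([ 432.28326568,   55.63825004, 1303.20345186])}
wrist {'fx': 309.70691628693146, 'fy': 309.70691628693146, 'cx': 321.3928280821318, 'cy': 199.64053672972113, 'hand_eye': array([[-9.48168260e-04, -9.60487996e-01, -2.78319800e-01,
         7.05562654e+01],
       [ 9.99999489e-01, -8.13176024e-04, -6.00467395e-04,
         1.40900927e+00],
       [ 3.50418737e-04, -2.78320227e-01,  9.60488276e-01,
        -1.63176013e+02],
       [ 0.00000000e+00,  0.00000000e+00,  0.00000000e+00,
         1.00000000e+00]])}
```

View pics/scene0.png

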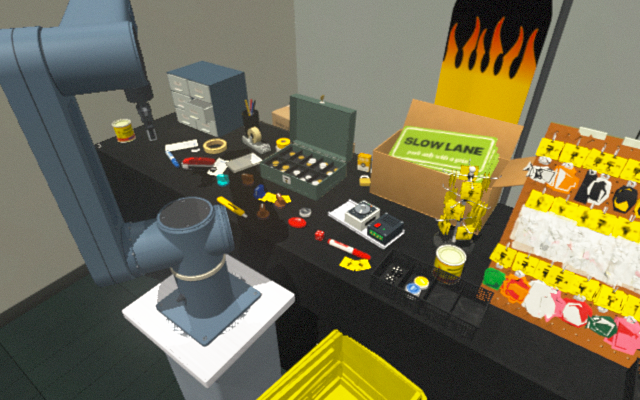

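View pics/side0.png

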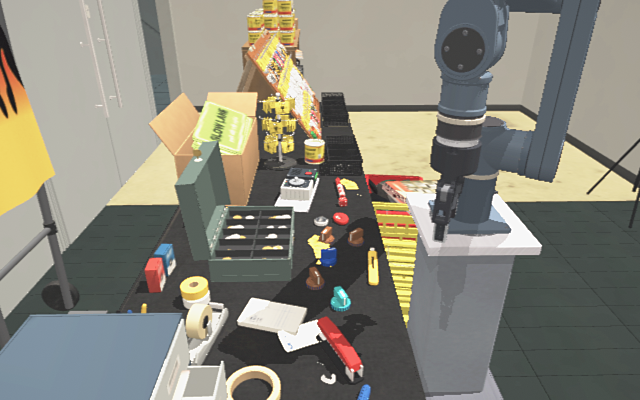

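The scene view shows the rail around (368,222), with the white dimmer at (361,213) and the dark power unit at (384,230). Candidates for the knob:

| Thing | Scene pixel | Side pixel |
|---|---|---|
| Blue | (259,189) | (328,256) |
| Brown | (263,212) | (356,236) |
| Brown | (248,178) | (315,277) |
| Turquoise | (222,180) | (341,298) |
| Blue marker end | – | (364,393) |

By the description I choose the blue one. I'll check it in a close crop.

Run:
```python
from h import *
a=cv2.imread('pics/scene0.png');b=cv2.imread('pics/side0.png')
c1=cv2.resize(a[165:265,215:415],(800,400),interpolation=cv2.INTER_CUBIC)[:, :]
p=cv2.resize(b[155:305,265:385],(400,500),interpolation=cv2.INTER_CUBIC)
c1=cv2.resize(a[170:250,235:415],(400*1,178),interpolation=cv2.INTER_CUBIC)
cv2.imwrite('pics/c1.png',cv2.resize(b[160:300,270:380],(471,600),interpolation=cv2.INTER_CUBIC))
for n,l in dict(knob=(259,190),tin=(305,212),pouch=(297,222),die=(319,236),marker=(348,248),can=(450,268),dim=(361,213),pu=(384,228),brown=(263,212)).items():
    print(n,onz('scene',*l,{'dim':46,'pu':46,'can':30}.get(n,10)).round())
for n,l in dict(knob=(328,258),dim=(300,184),tin=(320,221),pouch=(340,218)).items():
    print(n,onz('side',*l,{'dim':46,'pu':46}.get(n,10)).round())
```

```text
knob [433. 234.  10.]
tin [429.  24.  10.]
pouch [374.  12.  10.]
die [361. -84.  10.]
marker [ 368. -184.   10.]
can [ 446. -460.   30.]
dim [ 492. -150.   46.]
pu [ 470. -243.   46.]
brown [348. 135.  10.]
knob [419. 221.  10.]
dim [ 495. -137.   46.]
tin [435.  37.  10.]
pouch [377.  20.  10.]
```

View pics/c1.png

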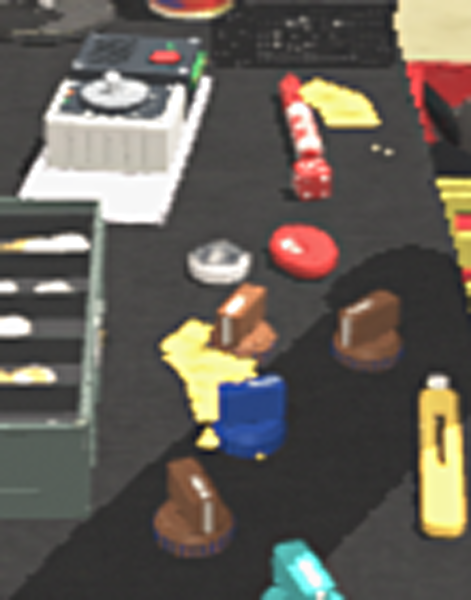

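View pics/wrist0.png

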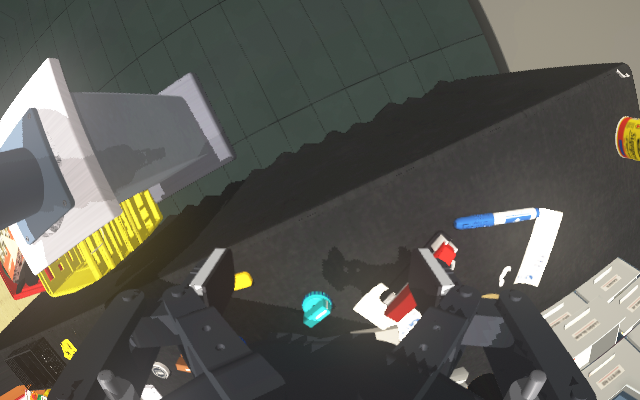

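The crop confirms the choice. The blue knob is at crop (252,415), with a brown one behind it at (245,320) and others at (368,325) and (193,505). The wrist view shows the turquoise look-alike at (317,307). Next I move over the work area for a close wrist view.

{"op": "move_arm", "data": {"dp": [[-4,-2.6,-0.6],[-8,-5.2,-1.2],[-12,-7.8,-1.8],[-16,-10.4,-2.4],[-20,-13,-3]], "rot": [[0,0,0],[0,0,0],[0,0,0],[0,0,0],[0,0,0]], "grip": [0,0,0,0,0]}}

```text
clock: 0.65
tool_pos: [352.0, 267.4, 240.6]
orientation: [0.222, 0.975, -0.0, -0.0]
contact_force: [0.4, 0.8, -0.2]
gripper_width: 0.997
finger_force: 0.0
```

{"op": "move_arm", "data": {"dp": [[-4,-2.6,-0.6],[-8,-5.2,-1.2],[-11,-7.5,-1.8],[-11,-7.5,-2],[-11,-7.5,-2]], "rot": [[0,0,0],[0,0,0],[0,0,0],[0,0,0],[0,0,0]], "grip": [0,0,0,0,0]}}

```text
clock: 1.15
tool_pos: [418.4, 153.2, 260.7]
orientation: [0.224, 0.975, 0.0, -0.0]
contact_force: [-1.2, -0.2, -0.2]
gripper_width: 1.001
finger_force: 0.0
```

```bash
cat >> h.py <<'E'
def togo(p,yaw=None):
    """dp in cm (current tool axes) to world p; yaw=world angle (deg) wanted of tool y"""
    s=manip.get_state();T=Ro.from_quat(s['orientation']).as_matrix()
    print('dp cm',(T.T@(np.array(p)-s['tool_pos'])/10).round(2),'tool y yaw',np.degrees(np.arctan2(T[1,1],T[0,1])).round(2),'tool z',T[:,2].round(4))
    if yaw is not None: print('rot z deg',-(yaw-np.degrees(np.arctan2(T[1,1],T[0,1]))))
E
python3 - <<'E'
from h import *
s=manip.get_state();print(s['clock'],s['tool_pos'],s['joint_pos'].round(2));togo([0,0,0])
save('wrist','pics/wrist1.png')
E
```

```text
1.15 [418.35865813 153.22987633 260.72888322] [ 0.2  -0.14  0.02  1.73  0.    0.65]
dp cm [ 30.95 -32.04  26.08] tool y yaw 64.14 tool z [-4.e-04  5.e-04 -1.e+00]
```

View pics/wrist1.png

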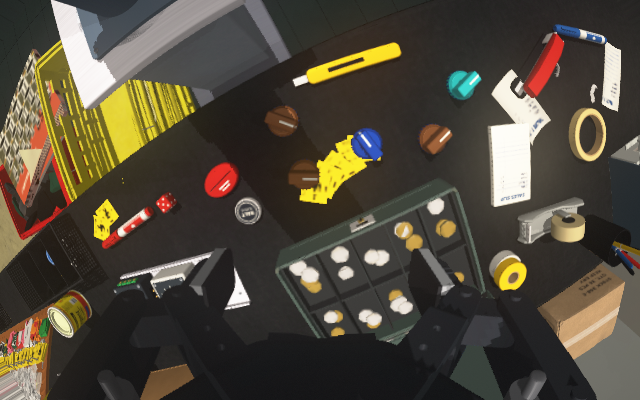

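The wrist view shows the blue knob at (367,143), with a brown one at (305,172), the tin at (248,210), the pouch at (221,180), the die at (166,202) and the dimmer and rail around (185,280).

Run:
```python
from h import *
s=manip.get_state()
for n,u,v,z in [('knob',367,143,20),('brown',303,174,20),('tin',248,210,10),('pouch',221,180,10),('die',166,202,12),('railcorner?',122,270,12),('railcorner2',250,300,12)]:print(n,onz('wrist',u,v,z,s).round())
for u,v in [(372,188),(452,222),(345,192),(455,200),(330,214),(358,197),(404,231),(386,245)]:print(u,v,onz('scene',u,v,0).round(), onz('scene',u,v,12).round())
```

```text
knob [416. 223.  20.]
brown [417. 128.  20.]
tin [431.  32.  10.]
pouch [375.  18.  10.]
die [363. -80.  12.]
railcorner? [ 425. -244.   12.]
railcorner2 [564. -44.  12.]
372 188 [690. -76.   0.] [674. -84.  12.]
452 222 [ 674. -381.    0.] [ 658. -385.   12.]
345 192 [613. -11.   0.] [598. -21.  12.]
455 200 [ 794. -344.    0.] [ 777. -348.   12.]
330 214 [479. -41.   0.] [466. -50.  12.]
358 197 [614. -65.   0.] [599. -73.  12.]
404 231 [ 544. -277.    0.] [ 531. -282.   12.]
386 245 [ 455. -263.    0.] [ 443. -269.   12.]
```

{"op": "move_arm", "data": {"dp": [[-3.2,-3.5,0],[-6.4,-7,0],[-9.6,-10.5,0],[-12.8,-14,0],[-16,-17.5,0]], "rot": [[0,0,0],[0,0,0],[0,0,0],[0,0,0],[0,0,0]], "grip": [0,0,0,0,0]}}

```text
clock: 1.7
tool_pos: [486.6, -73.0, 260.5]
orientation: [0.221, 0.975, 0.0, -0.0]
contact_force: [0.9, -0.3, 0.7]
gripper_width: 0.999
finger_force: 0.0
```

{"op": "move_arm", "data": {"dp": [[-2,-2.5,2],[-2,-3,4],[-2,-3,4],[-2,-3,4],[-2,-3,4]], "rot": [[0,0,0],[0,0,0],[0,0,0],[0,0,0],[0,0,0]], "grip": [1,1,1,1,1]}}

```text
clock: 2.2
tool_pos: [492.0, -107.6, 222.1]
orientation: [0.221, 0.975, 0.0, 0.001]
contact_force: [0.4, 0.2, 0.6]
gripper_width: 0.143
finger_force: 0.0
```

Run:
```python
from h import *
s=manip.get_state();print(s['clock'],s['tool_pos'],s['joint_pos'].round(2))
im=save('wrist','pics/wrist2.png');cv2.imwrite('pics/side2.png',manip.get_image('side')[:,:,::-1])
import pickle;pickle.dump(s,open('s2.pkl','wb'))
```

```text
2.2 [ 491.96882999 -107.56949496  222.05622256] [-0.35 -0.01  0.07  1.64  0.    0.1 ]
```

View pics/wrist2.png

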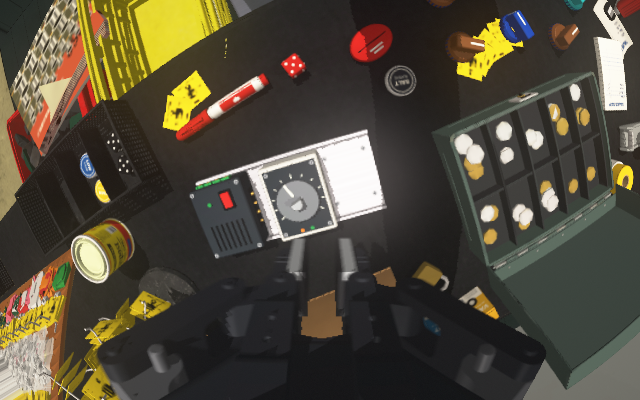

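The dimmer's top frame has corners near (257,170), (325,150), (337,231) and (277,242). The dial is at (297,201), with the mark to its upper left near (286,189), and the rail's open end is at (368,130)–(385,208). I'll zoom in.

Run:
```python
from h import *
a=cv2.imread('pics/wrist2.png')
cv2.imwrite('pics/c2.png',cv2.resize(a[125:265,190:390],(800,560),interpolation=cv2.INTER_CUBIC))
```

```text
(no output)
```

View pics/c2.png

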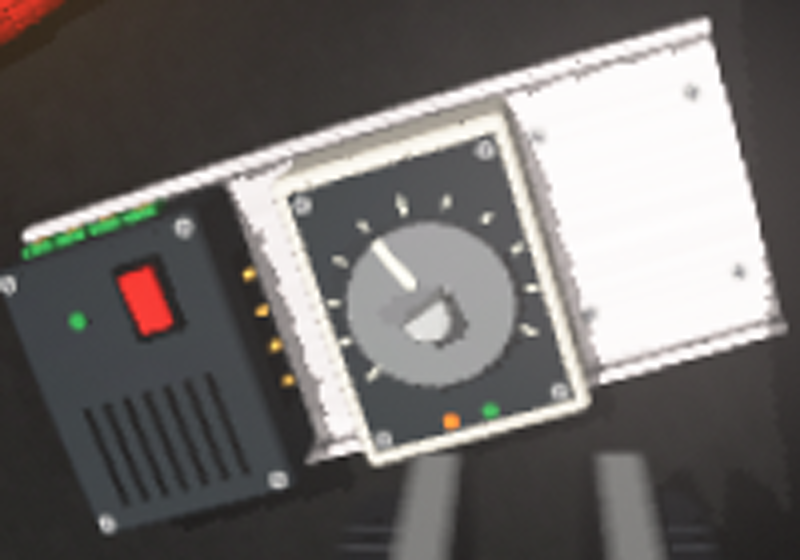

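Run:
```python
from h import *
import pickle;s=pickle.load(open('s2.pkl','rb'))
g=lambda x,y,z:onz('wrist',190+x/4,125+y/4,z,s)[:2]
a,b,c=g(25,232,12),g(708,22,12),g(783,328,12)
print('rail',a,b,c,np.linalg.norm(a-b),np.linalg.norm(c-b))
an=lambda v:np.degrees(np.arctan2(v[1],v[0]))
print('rail y yaw',an(b-a),'x yaw',an(c-b))
D=[g(505,106,46),g(592,400,46),g(375,464,46),g(285,182,46)]
print('dim',np.mean(D,0),[np.linalg.norm(D[i]-D[i-1]).round(1) for i in range(4)],an(D[0]-D[3]),an(D[1]-D[2]),an(D[1]-D[0]),an(D[2]-D[3]))
k=g(432,303,54);print('dial',k,'mark dir',an(g(378,242,54)-k),an(g(378,242,54)-g(412,285,54)))
P=[g(225,180,46),g(320,460,46)];print('pu face',P,an(P[1]-P[0]))
y=(b-a)/np.linalg.norm(b-a)
print('dim y gap:',(k-np.mean(P,0))@y-35,'push mid',(D[0]+D[1])/2)
s=manip.get_state()
print('knob',onz('wrist',517,27,20,s))
```

```text
rail [ 435.59973982 -260.54804148] [472.30900544 -35.70879104] [571.37436086 -52.64079128] 227.81628282220976 100.50192673439669
rail y yaw 80.72719554071091 x yaw -9.699128384353065
dim [ 505.63405642 -140.15948504] [np.float64(65.6), np.float64(89.7), np.float64(67.9), np.float64(88.9)] 82.9909589042493 82.16559469518782 -9.358899289177081 -10.886927551099118
dial [ 505.61832032 -141.63748645] mark dir -165.82614964430755 -169.06062675011293
pu face [array([ 449.39489613, -180.2538293 ]), array([ 536.74275223, -196.22529282])] -10.362004707934055
dim y gap: 13.015261136925268 push mid [ 509.94806168 -107.0743943 ]
knob [420.95814111 219.2625782   20.        ]
```

The rail's y axis is at about 80.3° world yaw. The shaft is at about (505.5,-141), and the mark points along about -168°. Next I go to the push position, fingers shut, just off the free face.

Run:
```python
from h import *
togo([517,-65,120],80.3)
```

```text
dp cm [-0.36  4.94 10.24] tool y yaw 64.41 tool z [ 2.6e-03 -8.0e-04 -1.0e+00]
rot z deg -15.889727001896375
```

{"op": "move_arm", "data": {"dp": [[-0.4,2.5,2],[-0.4,4.9,5],[-0.4,4.9,9],[-0.4,4.9,13.5],[-0.4,4.9,16]], "rot": [[0,0,-8],[0,0,-15.9],[0,0,-15.9],[0,0,-15.9],[0,0,-15.9]], "grip": [1,1,1,1,1]}}

```text
clock: 2.8
tool_pos: [514.8, -65.1, 57.9]
orientation: [0.085, 0.996, 0.0, -0.002]
contact_force: [0.1, 0.4, -0.8]
gripper_width: -0.003
finger_force: 0.0
```

{"op": "move_arm", "data": {"dp": [[0,0,2],[0,0,3.4],[0,0,3.4],[0,-1,3.4],[0,-1.5,3.4]], "rot": [[0,0,0],[0,0,0],[0,0,0],[0,0,0],[0,0,0]], "grip": [1,1,1,1,1]}}

```text
clock: 3.3
tool_pos: [515.2, -82.6, 28.7]
orientation: [0.086, 0.996, -0.001, 0.002]
contact_force: [0.1, 0.3, 0.8]
gripper_width: -0.002
finger_force: 0.0
```

Run:
```python
from h import *
togo([510,-107,28],80.3);togo([506,-132,28])
```

```text
dp cm [ 0.1  -2.49  0.08] tool y yaw 80.18 tool z [ 0.0034 -0.0016 -1.    ]
rot z deg -0.11992165958322687
dp cm [ 0.06 -5.02  0.08] tool y yaw 80.18 tool z [ 0.0034 -0.0016 -1.    ]
```

{"op": "move_arm", "data": {"dp": [[0,-0.5,0],[0,-0.9,0],[0,-1.3,0],[0,-1.7,0],[0,-2,0]], "rot": [[0,0,0],[0,0,0],[0,0,0],[0,0,0],[0,0,0]], "grip": [1,1,1,1,1]}}

```text
clock: 3.8
tool_pos: [510.2, -101.5, 26.7]
orientation: [0.086, 0.996, 0.0, -0.0]
contact_force: [0.2, -0.4, -0.2]
gripper_width: 0.0
finger_force: 0.0
```

{"op": "move_arm", "data": {"dp": [[0,-0.3,0],[0,-0.6,0],[0,-0.9,0],[0,-1.2,0],[0,-1.2,0]], "rot": [[0,0,0],[0,0,0],[0,0,0],[0,0,0],[0,0,0]], "grip": [1,1,1,1,1]}}

```text
clock: 4.3
tool_pos: [508.4, -113.3, 26.9]
orientation: [0.086, 0.996, -0.0, 0.0]
contact_force: [0.4, -0.5, 1.4]
gripper_width: -0.0
finger_force: 1.1
```

{"op": "move_arm", "data": {"dp": [[0,-0.3,0],[0,-0.6,0],[0,-0.9,0],[0,-1.2,0],[0,-1.2,0]], "rot": [[0,0,0],[0,0,0],[0,0,0],[0,0,0],[0,0,0]], "grip": [1,1,1,1,1]}}

```text
clock: 4.8
tool_pos: [506.5, -123.5, 26.9]
orientation: [0.085, 0.996, 0.002, 0.0]
contact_force: [0.4, 4.7, 2.1]
gripper_width: 0.0
finger_force: 3.0
```

Run:
```python
from h import *
s=manip.get_state();print(s)
save('wrist','pics/wrist3.png')
```

```text
{'clock': 4.8, 'joint_pos': array([-0.36975658,  0.0796861 , -0.23546997,  1.25587339,  0.00308202,
       -0.19913544]), 'joint_velocities': array([ 0.00312103,  0.00085412,  0.00027717, -0.00141207, -0.00770357,
        0.00498903]), 'tau': array([-2.60563552e+00, -3.31320477e+01,  3.05044019e+01, -3.76647888e-01,
       -1.43750723e+00, -1.11664744e-02]), 'tool_pos': array([ 506.50863121, -123.4547831 ,   26.86504795]), 'orientation': array([8.52072065e-02, 9.96362055e-01, 1.51179682e-03, 3.20568372e-04]), 'contact_force': array([0.40049843, 4.69156908, 2.06230505]), 'torque': array([ 1.04269819, -0.16195182,  0.04967746]), 'finger_force': 3.049599263467826, 'gripper_width': 0.00020233874405227017}
```

View pics/wrist3.png

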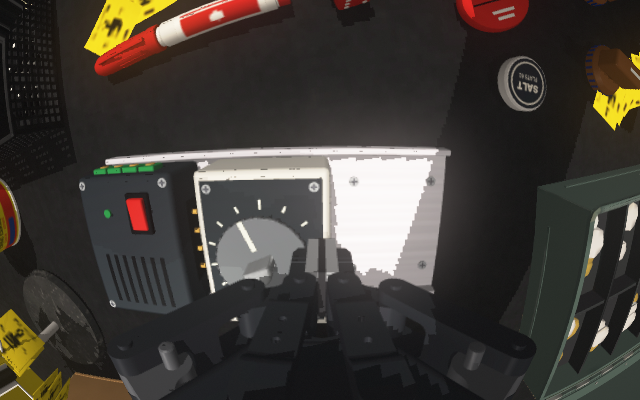

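The fingers are on the free face at about (325,250) and a small gap remains at about (195,235). I keep pushing.

{"op": "move_arm", "data": {"dp": [[0,-0.2,0],[0,-0.4,0],[0,-0.6,0],[0,-0.8,0],[0,-1,0]], "rot": [[0,0,0],[0,0,0],[0,0,0],[0,0,0],[0,0,0]], "grip": [1,1,1,1,1]}}

```text
clock: 5.35
tool_pos: [504.7, -133.2, 26.8]
orientation: [0.085, 0.996, 0.001, 0.0]
contact_force: [2.0, 6.0, 3.1]
gripper_width: -0.005
finger_force: 3.3
```

{"op": "move_arm", "data": {"dp": [[0,-0.2,0],[0,-0.3,0],[0,-0.4,0],[0,-0.5,0],[0,-0.6,0]], "rot": [[0,0,0],[0,0,0],[0,0,0],[0,0,0],[0,0,0]], "grip": [1,1,1,1,1]}}

```text
clock: 5.85
tool_pos: [504.3, -136.1, 26.6]
orientation: [0.084, 0.996, 0.005, 0.001]
contact_force: [2.6, 12.4, 2.5]
gripper_width: 0.0
finger_force: 6.8
```

{"op": "move_arm", "data": {"dp": [[0,-0.2,0],[0,-0.4,0],[0,-0.4,0],[0,-0.4,0],[0,-0.4,0]], "rot": [[0,0,0],[0,0,0],[0,0,0],[0,0,0],[0,0,0]], "grip": [1,1,1,1,1]}}

```text
clock: 6.35
tool_pos: [504.2, -136.3, 26.4]
orientation: [0.083, 0.996, 0.008, 0.001]
contact_force: [4.9, 18.5, 1.6]
gripper_width: 0.003
finger_force: 10.8
```

{"op": "move_arm", "data": {"dp": [[0,1,0],[0,3,0],[0,4,-3],[0,4,-7],[0,4,-12]], "rot": [[0,0,0],[0,0,0],[0,0,0],[0,0,0],[0,0,0]], "grip": [1,1,1,1,1]}}

```text
clock: 6.85
tool_pos: [507.4, -105.2, 145.3]
orientation: [0.085, 0.996, -0.001, -0.003]
contact_force: [1.1, 0.3, -0.1]
gripper_width: 0.0
finger_force: 0.0
```

Run:
```python
from h import *
import pickle;s=manip.get_state();pickle.dump(s,open('s4.pkl','wb'));print(s['tool_pos'])
im=save('wrist','pics/wrist4.png')
cv2.imwrite('pics/c4.png',cv2.resize(im[110:330,60:380,::-1],(800,550),interpolation=cv2.INTER_CUBIC))
```

```text
[ 507.41445974 -105.18005001  145.28236569]
```

View pics/c4.png

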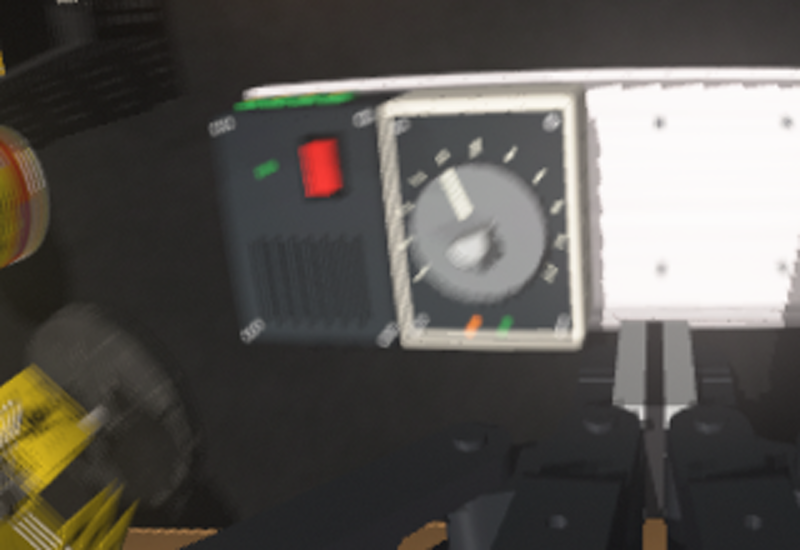

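The dimmer is flush, with no gap left at crop (390,220). Next I take a steady picture to locate the dial and its mark precisely.

{"op": "move_arm", "data": {"dp": [[0,-2,0],[0,-4.2,0],[0,-4.2,0],[0,-4.2,0],[0,-4.2,0]], "rot": [[0,0,0],[0,0,0],[0,0,0],[0,0,0],[0,0,0]], "grip": [0.3,0.3,0.3,0.3,0.3]}}

```text
clock: 7.4
tool_pos: [502.2, -146.2, 146.3]
orientation: [0.086, 0.996, -0.0, -0.0]
contact_force: [0.6, 1.2, -0.3]
gripper_width: 0.7
finger_force: 0.0
```

```bash
cat > dial.py <<'E'
from h import *
import pickle,sys;tag=sys.argv[1]
s=manip.get_state();print(s['tool_pos'],s['clock']);im=save('wrist',f'pics/wrist{tag}.png');pickle.dump(s,open(f's{tag}.pkl','wb'))
g=cv2.cvtColor(im,cv2.COLOR_RGB2HSV)
m=((g[...,1]<40)&(g[...,2]>110)&(g[...,2]<205)).astype(np.uint8)
m=cv2.morphologyEx(m,cv2.MORPH_OPEN,np.ones((3,3)))
cs,_=cv2.findContours(m,cv2.RETR_EXTERNAL,cv2.CHAIN_APPROX_NONE)
for c in sorted(cs,key=cv2.contourArea)[-6:]:
    if len(c)>20:print(cv2.contourArea(c),cv2.fitEllipse(c),cv2.boundingRect(c))
E
python3 dial.py 5
python3 -c "
import cv2;a=cv2.imread('pics/wrist5.png');cv2.imwrite('pics/c5.png',cv2.resize(a[140:290,230:400],(680,600),interpolation=cv2.INTER_CUBIC))"
```

```text
[ 502.16045748 -146.18910489  146.25001061] 7.4
94.0 ((61.074954986572266, 394.302490234375), (8.66926097869873, 16.264507293701172), 68.73941040039062) (53, 389, 17, 11)
316.5 ((241.41683959960938, 259.34332275390625), (9.902908325195312, 46.21484375), 27.569900512695312) (231, 242, 24, 35)
317.0 ((298.3569030761719, 141.51393127441406), (4.984698295593262, 95.875244140625), 88.67171478271484) (264, 139, 80, 7)
333.5 ((402.0372009277344, 260.2508850097656), (9.943350791931152, 48.200008392333984), 151.74867248535156) (389, 242, 26, 35)
1466.5 ((406.1087646484375, 196.24948120117188), (37.28465270996094, 101.23509216308594), 16.171321868896484) (375, 136, 50, 98)
2163.0 ((299.5028991699219, 198.77561950683594), (50.65402603149414, 55.02878189086914), 74.54811096191406) (272, 171, 55, 54)
```

View pics/c5.png

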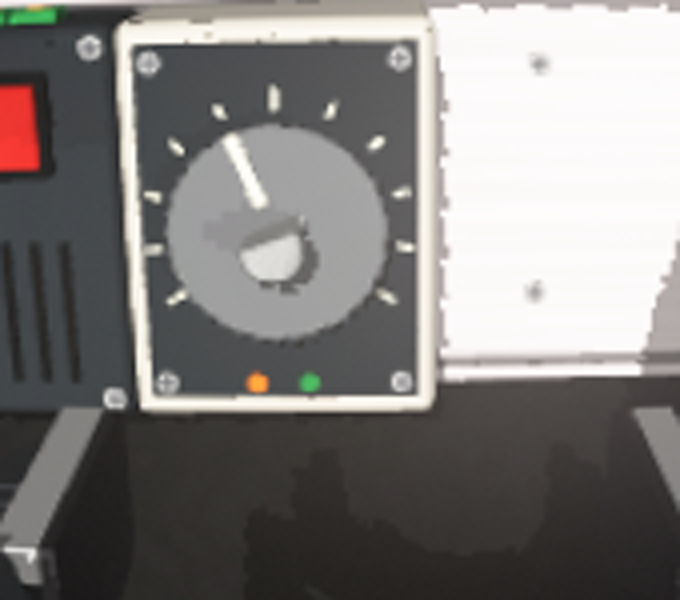

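The picture shows the dial centred at full-image (299.3,198.3), and the mark running from (295.5,191.2) to (288,174.5). The flat faces the mark.

Run:
```python
from h import *
import pickle;s=pickle.load(open('s5.pkl','rb'))
an=lambda v:np.degrees(np.arctan2(v[1],v[0]))
g=lambda u,v,z=54:onz('wrist',u,v,z,s)
c=g(299.3,198.3);o,i=g(288,174.5),g(295.5,191.2)
print('shaft',c,'mark',an((o-c)),an(o-i))
print('dial diam',np.linalg.norm(g(272,198.3)-g(327,198.3)),np.linalg.norm(g(299.3,171)-g(299.3,225)))
y=lambda a:230+a/4
K=[g(230+x/4,140+v/4,46) for x,v in [(116,20),(432,12),(432,408),(145,410)]]
print('dim c',np.mean(K,0),[np.linalg.norm(K[j]-K[j-1]).round(1) for j in range(4)],an(K[2]-K[1]))
togo([416,205,170],64)
```

```text
shaft [ 501.60167634 -164.19464491   54.        ] mark -166.0784667662891 -167.26899900877842
dial diam 47.53394472084359 48.35879395161872
dim c [ 501.0204739  -164.13246923   46.        ] [np.float64(91.0), np.float64(68.0), np.float64(91.1), np.float64(67.2)] -9.052053288007443
dp cm [14.47 33.12 -2.36] tool y yaw 80.21 tool z [-8.e-04 -0.e+00 -1.e+00]
rot z deg 16.212592298552977
```

Shaft at (501.6,-164.2), with the mark along -166.6°. Now to the knob.

{"op": "move_arm", "data": {"dp": [[1.6,3.8,-1],[3.2,7.6,-2],[4.8,11.4,-3],[6.4,15.2,-3],[8,19,-3]], "rot": [[0,0,0],[0,0,0],[0,0,0],[0,0,0],[0,0,0]], "grip": [0,0,0,0,0]}}

```text
clock: 7.95
tool_pos: [455.7, 56.4, 177.2]
orientation: [0.085, 0.996, -0.0, 0.001]
contact_force: [1.4, -0.4, -0.5]
gripper_width: 1.003
finger_force: 0.0
```

{"op": "move_arm", "data": {"dp": [[1.6,3.8,0],[3.2,7.6,0],[4.8,11.4,0],[6,14.5,0],[6,15.5,0]], "rot": [[0,0,0],[0,0,0],[0,0,0],[0,0,0],[0,0,0]], "grip": [0,0,0,0,0]}}

```text
clock: 8.45
tool_pos: [421.7, 220.6, 176.7]
orientation: [0.083, 0.997, 0.0, -0.0]
contact_force: [-1.4, 0.9, 0.4]
gripper_width: 0.999
finger_force: 0.0
```

{"op": "move_arm", "data": {"dp": [[0,0,0.5],[0,0,1],[0,0,1],[0,0,1],[0,0,1]], "rot": [[0,0,0],[0,0,0],[0,0,0],[0,0,0],[0,0,0]], "grip": [0,0,0,0,0]}}

```text
clock: 8.95
tool_pos: [423.6, 216.5, 166.7]
orientation: [0.086, 0.996, -0.0, 0.0]
contact_force: [-1.1, -0.1, 0.2]
gripper_width: 0.999
finger_force: 0.0
```

Run:
```python
from h import *
import pickle;s=manip.get_state();pickle.dump(s,open('s6.pkl','wb'));print(s['tool_pos'],s['clock'])
im=save('wrist','pics/wrist6.png');g=cv2.cvtColor(im,cv2.COLOR_RGB2HSV)
m=((g[...,0]>105)&(g[...,0]<130)&(g[...,1]>130)&(g[...,2]>40)).astype(np.uint8)
cs,_=cv2.findContours(m,cv2.RETR_EXTERNAL,cv2.CHAIN_APPROX_NONE)
c=max(cs,key=cv2.contourArea);x,y,w,h=cv2.boundingRect(c);print(x,y,w,h)
u,v=x+w//2,y+h//2;x0,y0=max(u-60,0),max(v-50,0);print(x0,y0)
cv2.imwrite('pics/c6.png',cv2.resize(im[y0:y0+100,x0:x0+120,::-1],(720,600),interpolation=cv2.INTER_CUBIC))
```

```text
[423.59216234 216.50788916 166.74146714] 8.95
305 154 40 46
265 127
```

View pics/c6.png

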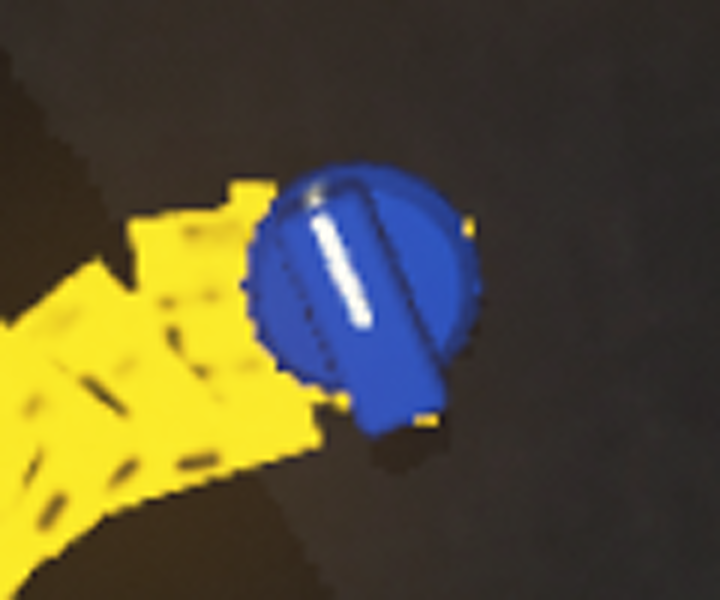

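The crop shows the blue knob with its pointer from (365,325) to (318,215), and the skirt centred near (362,278). The pointer faces roughly the way the mark does.

Run:
```python
from h import *
import pickle;s=pickle.load(open('s6.pkl','rb'))
an=lambda v:np.degrees(np.arctan2(v[1],v[0]))
g=lambda x,y,z:onz('wrist',265+x/6,127+y/6,z,s)
i,o=g(365,325,36),g(318,215,36);e=g(313,188,36);r=g(408,420,36)
print('ptr',an(o-i),i,o,e,'bar mid',(e+r)/2,np.linalg.norm(e-r),an(e-r))
print('skirt',g(362,275,14),np.linalg.norm(g(248,278,14)-g(478,278,14)))
a,b=g(365,180,36),g(445,385,36);print('right edge',a,b,an(a-b),'left',an(g(278,225,36)-g(335,370,36)))
```

```text
ptr -167.22296671988062 [420.85626975 222.52232026  36.        ] [401.75214264 218.19002141  36.        ] [397.30479216 218.17153654  36.        ] bar mid [417.57212857 222.47275825  36.        ] 41.43744361291445 -168.01821433697228
skirt [416.96448524 222.96150442  14.        ] 39.88073822891376
right edge [397.46492855 226.55905415  36.        ] [433.01807393 233.71346012  36.        ] -168.6222482501766 left -169.14359579528633
```

Run:
```python
from h import *
togo([417.4,222.6,16],102)
```

```text
dp cm [ 0.72  0.47 15.09] tool y yaw 80.1 tool z [ 2.e-04 -0.e+00 -1.e+00]
rot z deg -21.898867429883197
```

{"op": "move_arm", "data": {"dp": [[0.7,0.5,2],[0.7,0.5,5],[0.7,0.5,8],[0.7,0.5,10],[0.7,0.5,10]], "rot": [[0,0,-7.5],[0,0,-15],[0,0,-21.9],[0,0,-21.9],[0,0,-21.9]], "grip": [0.3,0.3,0.3,0.3,0.3]}}

```text
clock: 9.5
tool_pos: [414.5, 222.2, 63.4]
orientation: [-0.105, 0.994, -0.001, -0.003]
contact_force: [-0.8, 0.2, -0.1]
gripper_width: 0.699
finger_force: 0.0
```

Run:
```python
from h import *
import pickle
togo([417.4,222.6,16],102)
s=manip.get_state()
im=save('wrist','pics/wrist7.png');g=cv2.cvtColor(im,cv2.COLOR_RGB2HSV)
print(s['tool_pos'])
x=im[180:290,250:390];w=((g[...,1]<60)&(g[...,2]>190)).astype(np.uint8)
m=((g[...,0]>105)&(g[...,0]<130)&(g[...,1]>130)&(g[...,2]>40)).astype(np.uint8)
c=max(cv2.findContours(m,cv2.RETR_EXTERNAL,cv2.CHAIN_APPROX_NONE)[0],key=cv2.contourArea)
hull=cv2.convexHull(c);k=np.zeros_like(m);cv2.fillConvexPoly(k,hull,1);print(cv2.boundingRect(c))
c2=max(cv2.findContours(w*cv2.erode(k,np.ones((3,3))),cv2.RETR_EXTERNAL,cv2.CHAIN_APPROX_NONE)[0],key=cv2.contourArea)
vx,vy,x0,y0=cv2.fitLine(c2,cv2.DIST_L2,0,.01,.01).ravel();t=((c2[:,0]-[x0,y0])@[vx,vy]);
P=[onz('wrist',x0+vx*q,y0+vy*q,36,s) for q in(t.min(),t.max())];print(P,np.degrees(np.arctan2(*(P[0]-P[1])[1::-1])),np.linalg.norm(P[0]-P[1]))
```

```text
dp cm [-0.32 -0.01  4.73] tool y yaw 102.04 tool z [-0.0065 -0.0024 -1.    ]
rot z deg 0.04241171330041027
[414.49963626 222.17656883  63.35861033]
(292, 186, 56, 69)
[array([401.90207661, 218.25019601,  36.        ]), array([420.72275537, 222.53885584,  36.        ])] -167.1632216020257 19.303122855808258
```

{"op": "move_arm", "data": {"dp": [[-0.3,0,1.5],[-0.3,0,3],[-0.3,0,4],[-0.3,0,4.7],[-0.3,0,4.7]], "rot": [[0,0,-0.8],[0,0,-0.8],[0,0,-0.8],[0,0,-0.8],[0,0,-0.8]], "grip": [0.3,0.3,0.3,0.3,0.3]}}

```text
clock: 10.05
tool_pos: [419.9, 224.0, 19.5]
orientation: [-0.112, 0.994, -0.0, -0.0]
contact_force: [1.1, 0.4, 0.3]
gripper_width: 0.702
finger_force: 0.0
```

{"op": "move_arm", "data": {"dp": [[0,0,0],[0,0,0],[0,0,0],[0,0,0],[0,0,0]], "rot": [[0,0,0],[0,0,0],[0,0,0],[0,0,0],[0,0,0]], "grip": [0.6,1,1,1,1], "grip_force": 60}}

```text
clock: 10.55
tool_pos: [420.3, 224.2, 20.0]
orientation: [-0.112, 0.994, 0.0, 0.0]
contact_force: [-0.1, 0.9, 0.4]
gripper_width: -0.004
finger_force: 0.0
```

{"op": "move_arm", "data": {"dp": [[0,0,0],[0,0,0],[0,0,-1],[0,0,-3],[0,0,-5]], "rot": [[0,0,0],[0,0,0],[0,0,0],[0,0,0],[0,0,0]], "grip": [1,1,1,1,1]}}

```text
clock: 11.05
tool_pos: [419.8, 224.0, 70.5]
orientation: [-0.112, 0.994, -0.0, -0.0]
contact_force: [-0.2, 0.1, -0.4]
gripper_width: 0.001
finger_force: 0.0
```

The gripper shut on nothing, so I look again.

Run:
```python
from h import *
import pickle;s=manip.get_state();pickle.dump(s,open('s8.pkl','wb'))
im=save('wrist','pics/wrist8.png');sd=save('side','pics/side8.png')
a=im[100:300,200:450,::-1];b=sd[200:320,290:410,::-1]
cv2.imwrite('pics/c8.png',np.hstack([cv2.resize(a,(500,400)),cv2.resize(b,(300,300),interpolation=cv2.INTER_CUBIC)[0:300].copy() if 0 else cv2.copyMakeBorder(cv2.resize(b,(300,300),interpolation=cv2.INTER_CUBIC),0,100,0,0,cv2.BORDER_CONSTANT)]))
```

```text
(no output)
```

View pics/c8.png

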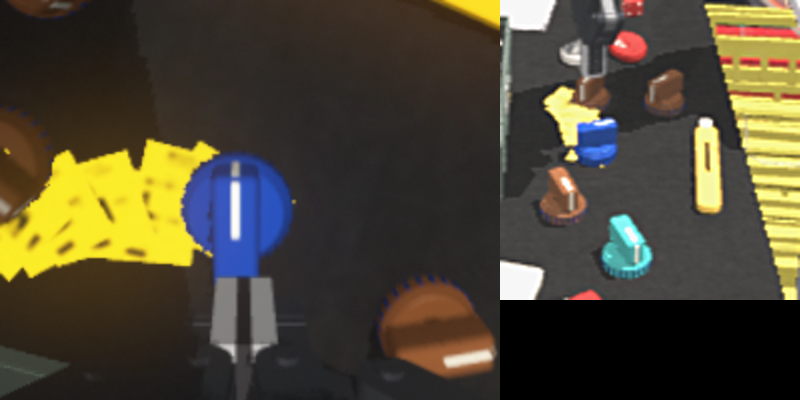

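Run:
```python
from h import *
s=manip.get_state();print(s['tool_pos'],s['joint_pos'])
for n in('side',):
  c=manip.camera_info(n)
  for p in ([419.8,224,70.5],[419.8,224,20],[417.4,222.6,36],[417.4,222.6,0]):
    q=c['R']@np.array(p)+c['t'];print(n,p,c['fx']*q[0]/q[2]+c['cx'],c['fy']*q[1]/q[2]+c['cy'])
# knob by wrist at the present
im=cv2.imread('pics/wrist8.png');g=cv2.cvtColor(im,cv2.COLOR_BGR2HSV)
m=((g[...,0]>105)&(g[...,0]<130)&(g[...,1]>130)&(g[...,2]>40)).astype(np.uint8)
c=max(cv2.findContours(m,cv2.RETR_EXTERNAL,cv2.CHAIN_APPROX_NONE)[0],key=cv2.contourArea);print(cv2.boundingRect(c))
for z in(36,):print(onz('wrist',200+235/2,100+180/2,z,s),onz('wrist',200+235/2,100+238/2,z,s), onz('wrist',200+235/2,100+160/2,z,s),onz('wrist',200+235/2,100+278/2,z,s))
print('skirt',onz('wrist',200+237/2,100+207/2,14,s))
for nm in ('side0','side8'):
  im=cv2.imread(f'pics/{nm}.png');g=cv2.cvtColor(im,cv2.COLOR_BGR2HSV);m=((g[...,0]>105)&(g[...,0]<130)&(g[...,1]>130)&(g[...,2]>40)).astype(np.uint8);m[:230]=0;m[290:]=0;m[:,:300]=0;m[:,360:]=0
  print(nm,cv2.boundingRect(m))
```

```text
[422.92834201 225.17015034  73.70845858] [ 3.49150912e-01 -6.54070303e-02 -2.86135871e-01  1.34296392e+00
  1.07125996e-06  1.24218402e-01]
side [419.8, 224, 70.5] 327.9573602599996 237.75699869379582
side [419.8, 224, 20] 327.79534104550214 255.23912770881213
side [417.4, 222.6, 36] 328.80535190278493 249.45129570656508
side [417.4, 222.6, 0] 328.6784210171004 261.6242862042764
(292, 177, 55, 64)
[405.72006539 219.57456073  36.        ] [425.8569942  224.08353596  36.        ] [399.02330591 218.07146056  36.        ] [440.55054351 227.36404773  36.        ]
skirt [421.50631436 223.61328203  14.        ]
side0 (320, 248, 17, 19)
side8 (320, 247, 17, 20)
```

I have now viewed more pictures than the limit of 10, so from here I work from numbers only. I check the real height of the fingertips by differencing the side views.

Run:
```python
from h import *
a=cv2.imread('pics/side0.png').astype(int);b=cv2.imread('pics/side8.png').astype(int)
for v in range(222,262,1):
    print(v,' '.join('%3d'%(b[v,u].mean()) for u in range(314,344)),'|',''.join('#' if abs(b[v,u]-a[v,u]).max()>25 else '.' for u in range(314,344)))
```

```text
222 133 191 232 234 248 244 252 244 167 151 146  91  54  52  56  54  59 113  87  53  44  54  70  83  89  97  98 108 118 120 | ........#######..##.......##..
223 100 164 187 204 217 233 243 241 170 151 149  94  55  52  57  53  61 117 100  74  54  46  49  58  66  71  74  81  88  95 | ........#######..#........####
224  56 129 171 185 191 195 199 191 146 151 146  92  54  55  69  59  62 126 105  77  69  68  52  49  50  57  60  69  71  73 | ........######...##...........
225  50  56  85 141 181 191 190 182 149 155 152  96  56  54  60  57  65 128 104  74  69  71  67  67  52  47  46  47  49  48 | ........##.###...##...........
226  72  66  51  55  67  76  88 106 123 154 147  90  55  55  61  56  62 123 102  73  70  72  69  68  68  67  69  69  67  67 | ........###.#######...........
227  71  71  67  66  65  64  64  86 121 156 146  90  56  55  61  56  60 122 100  72  71  74  70  66  64  51  43  45  46  46 | ........##########........####
228  70  68  69  72  73  71  68  72 114 155 143  85  49  55  59  56  64 128 102  71  72  73  55  45  45  43  41  42  43  43 | ........###########....#######
2
[... 4479 characters left out ...]
 91 100  83  69  68  68  69  70  70  70 | #....................##.......
258  60  67 115 108 101 120 102  76  78  80  85  89  89  85  82  83 111 132 146 153 152 141 106  75  67  71  71  69  70  71 | ................########......
259  69  65  58  52  92  77  77  83 108 114 132 148 152 151 151 150 149 150 152 159 144 136 103  72  67  69  70  68  69  69 | ..#.....################......
260  67  66  57  95 209 169  94  86 100 128 147 151 149 148 148 148 146 161 159 141 134 138  97  68  67  68  71  69  70  69 | ..#......##############.......
261  45  37  44 149 219 208 118  92 104 113 118 119 129 135 139 141 129 130 134 133 134 108  78  68  69  70  69  70  71  71 | .........##############.......
```

The side view puts the fingertips about 15 mm higher than the reported TCP, which explains the miss above the bar. I go lower, in guarded steps.

{"op": "move_arm", "data": {"dp": [[0.2,0,0],[0.2,0,1],[0.2,0,3],[0.2,0,5],[0.2,0,5.5]], "rot": [[0,0,0],[0,0,0],[0,0,0],[0,0,0],[0,0,0]], "grip": [0.4,0.4,0.4,0.4,0.4]}}

```text
clock: 11.65
tool_pos: [414.5, 222.4, 10.2]
orientation: [-0.112, 0.994, -0.001, -0.004]
contact_force: [-0.3, -0.3, -0.2]
gripper_width: 0.603
finger_force: 0.0
```

{"op": "move_arm", "data": {"dp": [[0,0,0.3],[0,0,0.6],[0,0,0.8],[0,0,0.8],[0,0,0.8]], "rot": [[0,0,0],[0,0,0],[0,0,0],[0,0,0],[0,0,0]], "grip": [0.4,0.4,0.4,0.4,0.4]}}

```text
clock: 12.15
tool_pos: [418.8, 223.9, 7.4]
orientation: [-0.112, 0.994, 0.0, 0.001]
contact_force: [0.1, 0.0, 0.8]
gripper_width: 0.601
finger_force: 0.0
```

Run:
```python
from h import *
s=manip.get_state();print(s['tool_pos'],s['contact_force'],s['joint_pos'],s['clock'])
b0=cv2.imread('pics/side8.png').astype(int)
b=save('side','pics/side9.png')[:,:,::-1].astype(int)
for v in range(226,272):
    print(v,' '.join('%3d'%(b[v,u].mean()) for u in range(306,350)))
```

```text
[418.77935852 223.90790396   7.36067325] [0.10634705 0.03418481 0.78554943] [ 3.49675619e-01 -2.65570870e-02 -3.84353829e-01  1.21177009e+00
 -3.88180349e-05  1.24748893e-01] 12.15
226  66  68  67  68  65  67  69  72  72  68  54  54  52  50  51  53  54  57  61  61  59  53  52  49  48  77 132 183 194 191 154  99  70  70  71  67  66  67  52  45  45  44  42  42
227  70  70  70  70  70  69  69  71  71  71  68  69  73  66  56  53  54  57  60  61  58  53  51  49  49  68  99 174 191 188 188 155 112 104  89  59  44  45  44  44  44  44  44  44
228  73  71  70  69  68  69  70  71  71  68  70  72  75  65  56  52  54  57  59  61  56  51  51  51  66  97 104 141 183 196 205 192 142 123 123  83  48  41  41  44  44  44  44  44
229  71  70  70  70  68  69  68  70  69  68  70  72  74  65  57  53  54  56  60  61  54  50  50  52  80 114 121 141 198 205 195 183 122  89  89  71  48  42  42  44  44  43  44  42
230  71  71  69  68  68  68  69  68  68  68  71  73  74  65  57  52  55  57  59  60  55  49  53  64  67  84  85  90 134 150 149 143 105  77  70  61  46  42  41  42  45  43  42  41
231  72  72  71  71
[... 6660 characters left out ...]
 149 159 159 158 158 158 119  78  66  67  68  68  54  48  48  47  46  48  64  70  70  68  69  69  71  71  71  70  70  69  70  70  70  70  71  73  72  71  71  70
269  47  46  46  75 127 153 156 153 152 154 151  96  49  43  46  46  45  45  44  45  48  50  65  71  70  69  70  72  72  71  70  68  68  70  68  69  69  70  70  71  71  70  70  69
270  46  45  45  66 104 142 155 151 158 172 159 115  68  43  43  45  46  46  46  47  65  71  71  72  72  71  72  72  71  69  68  66  67  67  68  69  70  70  71  71  70  69  69  67
271  46  45  45  63  79 118 150 156 206 255 228 165 113  65  44  47  47  48  46  48  64  70  69  70  72  71  71  71  72  74  72  71  69  69  69  69  68  69  70  70  71  70  70  68
```

The fingers now straddle the bar, tips near the skirt's top at about (331,258). Closing.

{"op": "move_arm", "data": {"dp": [[0,0,0],[0,0,0],[0,0,0],[0,0,0],[0,0,0]], "rot": [[0,0,0],[0,0,0],[0,0,0],[0,0,0],[0,0,0]], "grip": [0.6,1,1,1,1], "grip_force": 60}}

```text
clock: 12.7
tool_pos: [418.6, 223.6, 7.1]
orientation: [-0.112, 0.994, -0.0, 0.0]
contact_force: [-0.4, -0.7, 3.2]
gripper_width: 0.162
finger_force: 60.3
```

{"op": "move_arm", "data": {"dp": [[0,0,-1],[0,0,-3.5],[0,0,-8],[0,0,-13],[0,0,-13]], "rot": [[0,0,0],[0,0,0],[0,0,0],[0,0,0],[0,0,0]], "grip": [1,1,1,1,1]}}

```text
clock: 13.2
tool_pos: [422.9, 225.7, 145.2]
orientation: [-0.112, 0.994, 0.002, 0.007]
contact_force: [0.8, 1.1, -0.2]
gripper_width: 0.16
finger_force: 59.8
```

```bash
cat > inhand.py <<'E'
from h import *
s=manip.get_state();print(s['tool_pos'],s['gripper_width'],s['finger_force'],s['clock'])
im=save('wrist','pics/wrist10.png');g=cv2.cvtColor(im,cv2.COLOR_RGB2HSV)
f=dict(tool_pos=np.zeros(3),orientation=[0,0,0,1])
m=((g[...,0]>105)&(g[...,0]<130)&(g[...,1]>130)&(g[...,2]>40)).astype(np.uint8)
c=max(cv2.findContours(m,cv2.RETR_EXTERNAL,cv2.CHAIN_APPROX_NONE)[0],key=cv2.contourArea);print(cv2.boundingRect(c))
for v in range(c[:,0,1].min(),c[:,0,1].max()+1,4):
    q=c[c[:,0,1]==v,0,0];print(v,q.min(),q.max(),end='; ')
k=np.zeros_like(m);cv2.fillConvexPoly(k,cv2.convexHull(c),1)
w=((g[...,1]<60)&(g[...,2]>170)).astype(np.uint8)*cv2.erode(k,np.ones((3,3)))
c2=max(cv2.findContours(w,cv2.RETR_EXTERNAL,cv2.CHAIN_APPROX_NONE)[0],key=cv2.contourArea)
vx,vy,x0,y0=cv2.fitLine(c2,cv2.DIST_L2,0,.01,.01).ravel();t=((c2[:,0]-[x0,y0])@[vx,vy])
Z=7.1
for z in (Z-36,):
    P=[onz('wrist',x0+vx*q,y0+vy*q,z,f) for q in(t.min(),t.max())];d=P[0]-P[1]
    print('\nptr tool',P,np.degrees(np.arctan2(d[1],d[0])),np.linalg.norm(d))
e=c[:,0][c[:,0,1]<c[:,0,1].min()+22].astype(float)  # upper skirt arc on z=7 mid skirt
Q=np.array([onz('wrist',u,v,Z-14,f)[:2] for u,v in e])
A=np.c_[2*Q,np.ones(len(Q))];r=np.linalg.lstsq(A,(Q**2).sum(1),rcond=None)[0];print('arc c',r[:2],np.sqrt(r[2]+r[0]**2+r[1]**2))
E
python3 inhand.py
```

```text
[422.90039133 225.68256337 145.1837879 ] 0.16020469025102013 59.78226900100708 13.2
(297, 204, 62, 90)
204 316 327; 208 304 341; 212 298 346; 216 299 351; 220 298 353; 224 298 355; 228 299 356; 232 300 358; 236 301 357; 240 306 357; 244 307 357; 248 307 335; 252 307 335; 256 307 335; 260 307 335; 264 307 335; 268 307 335; 272 307 335; 276 307 335; 280 307 335; 284 307 335; 288 307 335; 292 309 332; 
ptr tool [array([ -1.31544145,   0.98617631, -28.9       ]), array([ 17.58708717,   1.07848474, -28.9       ])] -179.72020454696653 18.902754008481953
arc c [12.11208813  2.61571241] 10.37756781233921
```

Run:
```python
from h import *
f=dict(tool_pos=np.zeros(3),orientation=[0,0,0,1]);Z=7.1
for z,n in((Z,'under'),(Z-14,'skirt top')):
    print(n,'front x',onz('wrist',321.5,203.5,z,f)[:2],'right at 233',onz('wrist',358.5,233,z,f)[:2],'left 214',onz('wrist',297.5,218,z,f)[:2])
print('bar far end 294',onz('wrist',321,294.5,Z-36,f)[:2])
im=cv2.imread('pics/wrist10.png')
for v in range(198,236,2):print(v,' '.join('%3d,%3d,%3d'%tuple(im[v,u]) for u in (300,310,318,321,324,330,345)))
e=[]
# full-outline circle fits: skirt pixel contour outside bar columns, both rims
g=cv2.cvtColor(im,cv2.COLOR_BGR2HSV);m=((g[...,0]>105)&(g[...,0]<130)&(g[...,1]>130)&(g[...,2]>40)).astype(np.uint8)
c=max(cv2.findContours(m,cv2.RETR_EXTERNAL,cv2.CHAIN_APPROX_NONE)[0],key=cv2.contourArea)[:,0]
from scipy.optimize import least_squares
E=c[(c[:,1]<230)&(c[:,0]>303)&(c[:,0]<356)]
for z in(Z,Z-7,Z-14):
    Q=np.array([onz('wrist',*p,z,f)[:2] for p in E])
    r=least_squares(lambda a:np.hypot(*(Q-a).T)-21,[0,0],loss='soft_l1');print(z,r.x,np.sqrt(np.mean(r.fun**2)),len(Q))
```

```text
under front x [18.08384167  1.03973154] right at 233 [-0.32135664 23.07641155] left 214 [  9.23588011 -12.98858944]
skirt top front x [22.32438662  1.04975912] right at 233 [ 5.43256101 21.27446681] left 214 [ 14.20395123 -11.82507916]
bar far end 294 [-19.84053225   0.76966974]
198  41, 71, 88  44,163,190  46,235,251  46,237,252  45,153,182  42, 53, 65  43, 51, 61
200  41, 60, 76  42, 59, 72  88,118,137  94,132,155  84, 54, 58  46, 53, 63  42, 50, 59
202  43, 58, 73  87, 59, 64  99, 58, 59 105, 60, 59  93, 55, 58 104, 57, 55  42, 49, 58
204  43, 58, 72 102, 60, 62 126, 66, 61 137, 70, 60 129, 66, 58 106, 58, 55  42, 50, 60
206  74, 56, 65 139, 71, 61 151, 73, 60 152, 74, 59 150, 73, 58 150, 73, 56  45, 50, 59
208  91, 58, 61 153, 75, 61 152, 80, 65 151,115,113 151, 86, 73 153, 72, 54  62, 47, 51
210 117, 66, 63 125, 66, 60 124, 81, 71 148,165,171 124, 97, 94 116, 60, 52  97, 51, 47
212 154, 76, 62 101, 58, 58 111, 76, 70 148,164,170 123,112,116 104, 56, 52 130, 62, 47
214 152, 75, 60 104, 59, 57 113, 76, 70 148,165,171 123,112,115 105, 56, 51 154, 71, 47
216 153, 75, 60 105, 59, 56 
[... 324 characters left out ...]
224 140, 69, 54 165, 77, 54 165, 76, 53 164, 76, 52 165, 76, 51 163, 75, 50 187, 83, 48
226 144, 70, 54 172, 79, 54 173, 83, 57 176,114,103 174, 97, 78 170, 77, 49 191, 86, 47
228 170, 78, 54 176, 80, 53 190,116, 88 234,245,247 214,194,188 175, 79, 49 192, 85, 48
230 170, 78, 53 176, 80, 52 189,115, 86 237,247,249 213,197,192 176, 79, 48 191, 84, 46
232 134, 64, 50 177, 79, 51 189,115, 85 237,247,249 217,197,191 176, 79, 47 191, 83, 45
234  94, 52, 47 177, 79, 51 189,114, 85 237,247,249 217,197,191 174, 78, 46 191, 84, 44
7.1 [-6.1602215  5.9059039] 3.3934765040854256 155
0.09999999999999964 [-4.03237053  5.76129971] 3.2695623948252055 155
-6.9 [-1.88598341  5.61734127] 3.147347962787022 155
```

Run:
```python
from h import *
togo([500,-130,175],103.4);togo([545.4,-153.8,120],103.4)
```

```text
dp cm [  0.22 -36.36  -3.39] tool y yaw 102.89 tool z [ 0.0089  0.0037 -1.    ]
rot z deg -0.5082465638437554
dp cm [ -3.62 -39.7    2.14] tool y yaw 102.89 tool z [ 0.0089  0.0037 -1.    ]
rot z deg -0.5082465638437554
```

{"op": "move_arm", "data": {"dp": [[0,-3.5,-3],[0,-8,-3],[0,-12.5,-3],[0,-17,-3],[0,-21,-3]], "rot": [[0,0,-0.5],[0,0,-0.5],[0,0,-0.5],[0,0,-0.5],[0,0,-0.5]], "grip": [1,1,1,1,1]}}

```text
clock: 13.75
tool_pos: [464.3, 17.3, 165.2]
orientation: [-0.116, 0.993, 0.0, -0.001]
contact_force: [1.5, 0.2, -1.5]
gripper_width: 0.161
finger_force: 59.8
```

{"op": "move_arm", "data": {"dp": [[-0.5,-4.5,0],[-1,-9,0],[-1.5,-13,1],[-2.8,-17,2],[-3.5,-18.6,4]], "rot": [[0,0,0],[0,0,0],[0,0,0],[0,0,0],[0,0,0]], "grip": [1,1,1,1,1]}}

```text
clock: 14.25
tool_pos: [543.5, -157.5, 125.8]
orientation: [-0.115, 0.993, -0.001, 0.001]
contact_force: [1.5, 0.7, 0.3]
gripper_width: 0.166
finger_force: 59.8
```

{"op": "move_arm", "data": {"dp": [[0,0,1],[0,0,1],[0,0,1],[0,0,1],[0,0,1]], "rot": [[0,0,0],[0,0,0],[0,0,0],[0,0,0],[0,0,0]], "grip": [1,1,1,1,1]}}

```text
clock: 14.75
tool_pos: [542.6, -153.2, 118.1]
orientation: [-0.117, 0.993, -0.001, 0.001]
contact_force: [-0.7, -0.2, -1.0]
gripper_width: 0.159
finger_force: 59.8
```

```bash
python3 dial.py 11
python3 - <<'E'
from h import *
import pickle;s=pickle.load(open('s11.pkl','rb'));print(s['orientation'],s['joint_velocities'].round(3));togo([501.6,-164.2,75])
E
```

```text
[ 542.64126472 -153.16342815  118.12866933] 14.75
125.5 ((621.0709838867188, 328.505859375), (13.793514251708984, 23.31926727294922), 50.91489791870117) (611, 318, 23, 22)
143.0 ((510.1398620605469, 129.43194580078125), (12.610738754272461, 26.36152458190918), 1.820298433303833) (504, 115, 11, 30)
310.5 ((295.4833068847656, 256.75225830078125), (11.041740417480469, 42.479270935058594), 10.319355964660645) (288, 239, 16, 33)
313.5 ((347.1924743652344, 256.2098083496094), (11.102378845214844, 41.00686264038086), 169.3397216796875) (340, 239, 16, 33)
1772.5 ((395.6742248535156, 174.93504333496094), (97.6142349243164, 116.4474868774414), 20.160606384277344) (382, 113, 74, 129)
3034.0 ((318.154296875, 149.8053436279297), (60.21590805053711, 64.7937240600586), 89.9107437133789) (286, 117, 65, 64)
[-1.17203265e-01  9.93107345e-01 -5.09916580e-04  9.67249409e-04] [-0.003  0.004  0.005 -0.003 -0.    -0.   ]
dp cm [ 4.25 -0.1   4.3 ] tool y yaw 103.45 tool z [ 2.e-03 -8.e-04 -1.e+00]
```

Run:
```python
from h import *
f=dict(tool_pos=np.zeros(3),orientation=[0,0,0,1])
im=cv2.imread('pics/wrist11.png');g=cv2.cvtColor(im,cv2.COLOR_BGR2HSV)
for zd in (64,62,66):
    print('dial tool',zd,onz('wrist',318.15,149.8,zd,f)[:2],np.linalg.norm(onz('wrist',286,149.8,zd,f)-onz('wrist',351,149.8,zd,f)))
def line(mask,z):
    c2=max(cv2.findContours(mask,cv2.RETR_EXTERNAL,cv2.CHAIN_APPROX_NONE)[0],key=cv2.contourArea)
    vx,vy,x0,y0=cv2.fitLine(c2,cv2.DIST_L2,0,.01,.01).ravel();t=((c2[:,0]-[x0,y0])@[vx,vy])
    P=[onz('wrist',x0+vx*q,y0+vy*q,z,f)[:2] for q in(t.min(),t.max())];d=P[0]-P[1]
    print(cv2.boundingRect(c2),P,np.degrees(np.arctan2(d[1],d[0])))
w=((g[...,1]<60)&(g[...,2]>205)).astype(np.uint8)
a=np.zeros_like(w);cv2.circle(a,(318,150),29,1,-1);line(w*a,64)
b=np.zeros_like(w);b[215:260,305:340]=1;line(w*b,7.1-36)
```

```text
dial tool 64 [42.0916207 -1.4375741] 47.995961129662895
dial tool 62 [42.33419298 -1.41475915] 47.57341197511269
dial tool 66 [41.84904841 -1.46038905] 48.4185102842131
(310, 148, 16, 12) [array([40.13074749, -7.57899879]), array([39.67198031,  3.54679597])] -87.63877177468281
(319, 227, 6, 33) [array([17.56807798,  1.0482969 ]), array([0.87942823, 1.03462643])] 0.04693368988932061
```

{"op": "move_arm", "data": {"dp": [[1.5,0,0],[3,-0.2,0],[4.2,-0.2,0],[4.2,-0.2,1.5],[4.2,-0.2,3]], "rot": [[0,0,0],[0,0,0],[0,0,0],[0,0,0],[0,0,0]], "grip": [1,1,1,1,1]}}

```text
clock: 15.3
tool_pos: [502.5, -165.7, 86.5]
orientation: [-0.116, 0.993, -0.0, 0.001]
contact_force: [-0.1, -0.2, -2.1]
gripper_width: 0.165
finger_force: 59.8
```

Run:
```python
from h import *
f=dict(tool_pos=np.zeros(3),orientation=[0,0,0,1])
im=cv2.imread('pics/wrist11.png');g=cv2.cvtColor(im,cv2.COLOR_BGR2HSV)
w=((g[...,1]<60)&(g[...,2]>205)).astype(np.uint8)
a=np.zeros_like(w);cv2.circle(a,(318,150),30,1,-1);a[143:]=0
c2=max(cv2.findContours(w*a,cv2.RETR_EXTERNAL,cv2.CHAIN_APPROX_NONE)[0],key=cv2.contourArea)
vx,vy,x0,y0=cv2.fitLine(c2,cv2.DIST_L2,0,.01,.01).ravel();t=((c2[:,0]-[x0,y0])@[vx,vy])
P=[onz('wrist',x0+vx*q,y0+vy*q,64,f)[:2] for q in(t.min(),t.max())];d=P[0]-P[1];print(cv2.boundingRect(c2),P,np.degrees(np.arctan2(d[1],d[0])))
s=manip.get_state();print(s['tool_pos'],s['contact_force'])
n=manip.get_image('wrist')[:,:,::-1].copy();cv2.imwrite('pics/wrist12.png',n);h=cv2.cvtColor(n,cv2.COLOR_BGR2HSV)
m=((h[...,1]<40)&(h[...,2]>110)&(h[...,2]<205)).astype(np.uint8)
for v in range(170,250,3):
    q=np.flatnonzero(m[v,270:372])+270
    print(v,q.min() if len(q) else '-',q.max() if len(q) else '-',len(q),end=' | ')
```

```text
(316, 120, 5, 20) [array([64.07753412, -1.92394559]), array([50.08287366, -1.66148868])] -1.0744033768267003
[ 502.48926546 -165.69601144   86.53723181] [-0.09558603 -0.24029643 -2.12026363]
170 285 371 7 | 173 284 340 5 | 176 289 340 6 | 179 281 338 5 | 182 280 331 14 | 185 279 355 31 | 188 278 353 45 | 191 277 347 51 | 194 275 349 52 | 197 274 352 56 | 200 273 364 54 | 203 272 362 45 | 206 271 356 30 | 209 270 370 26 | 212 275 369 23 | 215 287 368 18 | 218 273 366 18 | 221 271 365 7 | 224 270 363 2 | 227 361 362 2 | 230 360 360 1 | 233 359 359 1 | 236 358 358 1 | 239 294 348 19 | 242 270 358 24 | 245 271 357 23 | 248 270 360 29 |
```

```bash
cat > fit.py <<'E'
from h import *
import sys
from scipy.optimize import least_squares
f=dict(tool_pos=np.zeros(3),orientation=[0,0,0,1])
s=manip.get_state();print(s['tool_pos'],s['contact_force'])
n=cv2.imread(sys.argv[1]) if len(sys.argv)>1 else manip.get_image('wrist')[:,:,::-1].copy();h=cv2.cvtColor(n,cv2.COLOR_BGR2HSV)
m=((h[...,1]<40)&(h[...,2]>110)&(h[...,2]<205)).astype(np.uint8);m[:,:270]=0;m[:,372:]=0;m[235:]=0
m=cv2.morphologyEx(m,cv2.MORPH_OPEN,np.ones((3,3)))
N,L,S,_=cv2.connectedComponentsWithStats(m);k=1+np.argmax(S[1:,4]);print(S[k])
P=[]
for u in range(S[k][0],S[k][0]+S[k][2]):   # upper envelope = dial's front edge
    v=np.flatnonzero(L[:,u]==k)
    if len(v):P.append((u,v.min()-.5))
zd=s['tool_pos'][2]-54
Q=np.array([onz('wrist',u,v,zd,f)[:2] for u,v in P])
r=least_squares(lambda a:np.hypot(*(Q-a).T)-24,[0,0],loss='soft_l1',f_scale=.3);print('dial c in tool',r.x,'med res',np.median(abs(r.fun)),len(Q))
E
python3 fit.py pics/wrist12.png
```

```text
[ 500.24297067 -164.5008885    82.48916205] [-0.77716124  0.15382165 -3.38657304]
[325 182  33  38 599]
dial c in tool [2.50056194 0.91448928] med res 0.17795319586078762 33
```

```bash
sed -i "s/^N,L.*/N,L,S,_=cv2.connectedComponentsWithStats(m)\nks=[k for k in range(1,N) if S[k][4]>120];print(S[ks])/; s/for u in range(S\[k\].*/for k in ks:\n  for u in range(S[k][0],S[k][0]+S[k][2]):/; s/^    v=np/    v=np/" fit.py; python3 fit.py
python3 - <<'E'
from h import *
f=dict(tool_pos=np.zeros(3),orientation=[0,0,0,1])
s=manip.get_state();print(s['tool_pos'])
n=manip.get_image('wrist')
for v in (190,196,202,208,214):print(v,' '.join('%d'%n[v,u].mean() for u in range(260,382,3)))
E
```

```text
[ 500.24297067 -164.5008885    82.48916205] [-0.77716124  0.15382165 -3.38657304]
[[299 131  73  35 488]
 [284 187  33  37 454]
 [322 187  35  33 422]]
dial c in tool [33.86042297 -0.92823482] med res 4.696266232853752 141
[ 499.69980904 -164.18884491   82.85733789]
190 72 72 72 72 61 155 241 153 74 74 74 75 75 75 82 130 144 157 154 249 223 157 155 147 131 87 86 89 90 90 164 92 92 94 94 95 97 97 98 103 130
196 71 72 72 62 88 238 199 74 171 135 75 82 140 154 154 154 154 154 154 249 223 154 155 156 169 169 170 147 95 90 91 92 93 93 95 96 97 98 99 149 246
202 71 72 66 60 233 235 73 73 73 75 141 153 153 153 153 127 91 76 74 72 79 80 76 80 98 107 169 170 171 139 91 92 94 95 96 97 98 100 108 247 248
208 75 71 55 223 243 73 73 72 87 152 153 152 127 61 76 93 99 99 100 101 137 123 103 103 105 106 100 86 76 172 166 95 205 224 99 97 98 112 248 247 253
214 74 62 179 240 150 71 72 73 143 152 126 67 91 98 99 97 73 76 78 77 177 176 81 82 84 81 108 109 108 97 78 137 94 96 97 98 100 248 234 253 253
```

```bash
sed -i "s/m\[235:\]=0/m[235:]=0;m[:183]=0/" fit.py; python3 fit.py
python3 - <<'E'
from h import *
f=dict(tool_pos=np.zeros(3),orientation=[0,0,0,1])
n=manip.get_image('wrist');cv2.imwrite('pics/wrist13.png',n[:,:,::-1])
# knob's skirt: dark blue on grey dial: front outline rows per column
h=cv2.cvtColor(n,cv2.COLOR_RGB2HSV)
m=((h[...,1]>90)&(h[...,0]>100)&(h[...,0]<130)).astype(np.uint8)
from scipy.optimize import least_squares
P=[(u,np.flatnonzero(m[190:240,u]).min()+189.5) for u in range(300,345) if m[190:240,u].any()]
print(P[::6])
for z,r0 in((7.1,21),(7.1-14,21)):
    Q=np.array([onz('wrist',u,v,z,f)[:2] for u,v in P]);r=least_squares(lambda a:np.hypot(*(Q-a).T)-21,[0,0],loss='soft_l1',f_scale=.3);print(z,r.x,np.median(abs(r.fun)))
E
```

```text
[ 500.3280366  -164.47636839   84.02943546] [-0.79334823  0.186242   -1.35704088]
[[283 187  34  37 465]
 [321 187  34  30 385]]
dial c in tool [-1.34808239 -0.69808974] med res 0.14009724589218564 68
[(300, np.float64(206.5)), (306, np.float64(202.5)), (312, np.float64(200.5)), (318, np.float64(200.5)), (324, np.float64(199.5)), (330, np.float64(201.5)), (336, np.float64(203.5)), (342, np.float64(206.5))]
7.1 [-0.87609982  0.50065331] 0.18256403450904557
-6.9 [3.0964001  0.46895216] 0.15496682898353598
```

{"op": "move_arm", "data": {"dp": [[0,-0.1,0],[0,-0.1,0.3],[0,-0.1,0.6],[0,-0.1,0.9],[0,-0.1,0.9]], "rot": [[0,0,0],[0,0,0],[0,0,0],[0,0,0],[0,0,0]], "grip": [1,1,1,1,1]}}

```text
clock: 16.05
tool_pos: [501.6, -166.3, 77.0]
orientation: [-0.117, 0.993, 0.0, -0.001]
contact_force: [0.1, 1.5, -0.7]
gripper_width: 0.162
finger_force: 59.8
```

{"op": "move_arm", "data": {"dp": [[0,0,0.1],[0,0,0.2],[0,0,0.3],[0,0,0.4],[0,0,0.4]], "rot": [[0,0,0],[0,0,0],[0,0,0],[0,0,0],[0,0,0]], "grip": [1,1,1,1,1]}}

```text
clock: 16.55
tool_pos: [501.9, -166.4, 73.6]
orientation: [-0.117, 0.993, 0.0, -0.0]
contact_force: [0.1, 0.2, -1.2]
gripper_width: 0.161
finger_force: 59.8
```

{"op": "move_arm", "data": {"dp": [[0,0,0.1],[0,0,0.2],[0,0,0.3],[0,0,0.3],[0,0,0.3]], "rot": [[0,0,0],[0,0,0],[0,0,0],[0,0,0],[0,0,0]], "grip": [1,1,1,1,1]}}

```text
clock: 17.05
tool_pos: [501.9, -166.3, 70.5]
orientation: [-0.117, 0.993, 0.0, -0.0]
contact_force: [0.6, 0.7, -2.3]
gripper_width: 0.162
finger_force: 59.8
```

{"op": "move_arm", "data": {"dp": [[0,0,0.1],[0,0,0.2],[0,0,0.3],[0,0,0.3],[0,0,0.3]], "rot": [[0,0,0],[0,0,0],[0,0,0],[0,0,0],[0,0,0]], "grip": [1,1,1,1,1]}}

```text
clock: 17.55
tool_pos: [501.9, -166.3, 67.5]
orientation: [-0.117, 0.993, 0.0, -0.0]
contact_force: [-0.1, 1.5, -1.7]
gripper_width: 0.161
finger_force: 59.8
```

{"op": "move_arm", "data": {"dp": [[0,0,0.1],[0,0,0.2],[0,0,0.3],[0,0,0.4],[0,0,0.4]], "rot": [[0,0,0],[0,0,0],[0,0,0],[0,0,0],[0,0,0]], "grip": [1,1,1,1,1]}}

```text
clock: 18.05
tool_pos: [501.9, -166.3, 63.5]
orientation: [-0.117, 0.993, 0.0, -0.0]
contact_force: [-0.4, 2.0, -0.3]
gripper_width: 0.162
finger_force: 59.9
```

{"op": "move_arm", "data": {"dp": [[0,0,0.1],[0,0,0.2],[0,0,0.3],[0,0,0.3],[0,0,0.3]], "rot": [[0,0,0],[0,0,0],[0,0,0],[0,0,0],[0,0,0]], "grip": [1,1,1,1,1]}}

```text
clock: 18.55
tool_pos: [502.0, -166.4, 60.8]
orientation: [-0.117, 0.993, 0.0, -0.0]
contact_force: [-0.9, 2.6, 0.6]
gripper_width: 0.164
finger_force: 60.1
```

{"op": "move_arm", "data": {"dp": [[0,0,0.1],[0,0,0.2],[0,0,0.2],[0,0,0.2],[0,0,0.2]], "rot": [[0,0,0],[0,0,0],[0,0,0],[0,0,0],[0,0,0]], "grip": [1,1,1,1,1]}}

```text
clock: 19.05
tool_pos: [502.0, -166.4, 58.9]
orientation: [-0.117, 0.993, 0.0, 0.0]
contact_force: [-1.9, 2.8, 3.1]
gripper_width: 0.164
finger_force: 60.3
```

{"op": "move_arm", "data": {"dp": [[0,0,0.1],[0,0,0.2],[0,0,0.2],[0,0,0.2],[0,0,0.2]], "rot": [[0,0,0],[0,0,0],[0,0,0],[0,0,0],[0,0,0]], "grip": [1,1,1,1,1]}}

```text
clock: 19.55
tool_pos: [502.1, -166.5, 57.0]
orientation: [-0.117, 0.993, -0.0, 0.0]
contact_force: [-1.9, 3.8, 4.1]
gripper_width: 0.162
finger_force: 60.6
```

{"op": "move_arm", "data": {"dp": [[0,0,0.1],[0,0,0.2],[0,0,0.2],[0,0,0.2],[0,0,0.2]], "rot": [[0,0,0],[0,0,0],[0,0,0],[0,0,0],[0,0,0]], "grip": [1,1,1,1,1]}}

```text
clock: 20.05
tool_pos: [502.2, -166.6, 56.8]
orientation: [-0.117, 0.993, -0.0, 0.0]
contact_force: [-5.6, 4.8, 11.8]
gripper_width: 0.164
finger_force: 61.4
```

The knob hit the stop at TCP z of 56.8 mm, where I expected 57, with about 12 N of push. One hold, then I hand it in.

{"op": "move_arm", "data": {"dp": [[0,0,0],[0,0,0],[0,0,0],[0,0,0],[0,0,0]], "rot": [[0,0,0],[0,0,0],[0,0,0],[0,0,0],[0,0,0]], "grip": [1,1,1,1,1]}}

```text
clock: 20.55
tool_pos: [502.3, -166.6, 56.9]
orientation: [-0.117, 0.993, -0.0, 0.001]
contact_force: [-5.5, 4.4, 11.8]
gripper_width: 0.168
finger_force: 61.4
```

Run:
```python
from h import *
s=manip.get_state();print(s['tool_pos'],s['contact_force'],s['gripper_width'])
print(manip.finish_job())
```

```text
[ 502.26027838 -166.57326808   56.87395038] [-5.54214499  4.36609555 11.84746385] 0.16814845811500198
the job is handed in; nothing more can be done
None
```

I handed the job in at about 20.6 s, and no verdict came back: the dimmer was flush, and the readings put the blue knob fully on the shaft, flat to flat and held pressed in at about 12 N; I viewed 12 pictures against the limit of 10.

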